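# Lock the slide transport case

### The job

Lock the microscope-slide transport case for the courier: push the red peg round to turn the brass disc until its slot lines up with the steel bar, then push the bar by its orange plate through the slot and the green keeper until the plate is up against the two green stop posts. Only push with the fingertips or the outside of the fingers: do not lift the bar, and leave everything else where it stands.

Things in the scene. Friction and masses are not known exactly. Their poses are not given: they have to be found in the camera images.
- case: flat slide transport case, blue with a white lid, fixed; lid top 40 mm above the table (heights in these notes are above the lid top). Origin on the table under the disc's axis, z up, y the way the bar is pushed. It reaches from y = -222 to +92 mm, and 77 mm either side in x. Along x = 0 stand, in order of y: channel, stop posts, disc, keeper.
- channel (a point): middle of the channel that guides the bar, on its floor, 5 mm above the lid; at y = -103 mm in the case's frame. Two dark walls with tops at 16 mm, 26 mm over both, from y = -160 to -46 mm; the floor runs on back to y = -213 mm.
- stops (a point): point midway between the two green stop posts, on their face towards the plate, at their top: 38 mm above the lid, y = -56 mm in the case's frame. The posts stand one each side of the bar, from 11 to 21 mm off its line, and are 10 mm thick.
- keeper (a point): middle of the green keeper's mouth at y = 46 mm in the case's frame, 10 mm above the lid. The keeper is an arch 20 mm deep (y 46 to 66 mm), open at both ends, opening 20 mm wide, its top 24 mm above the lid.
- disc (a joint): angle of the disc about its vertical axis, rad, growing counter-clockwise from above; 0 (peg to the case's +x) and 3.14 (peg to -x) both line the slot up, either serves. Starts 0.5 or more from both, peg on the keeper's side; stops lie at -0.4 and 3.54. It stays where it is left; turning takes about 1.5 N at the peg. The bar enters when the slot is within about 0.08 rad.
- disc_slot (a point): centre of the disc, on the floor of its slot (4 mm above the lid); y axis along the slot. Brass disc 80 mm across, top 24 mm above the lid; the slot, 21 mm wide and 20 mm deep, runs straight across and is open at both ends and above.
- disc_peg (a point): centre of the top of the red upright peg on the disc: 12 mm diameter, 30 mm high (24 to 54 mm above the lid), 31 mm from the disc's axis, square to the slot (along the disc's own x).
- bar: loose steel bar lying in the channel, 14 x 14 mm section, 138 mm long with a rounded nose, 0.14 to 0.28 kg. Origin at the middle of its underside; y along it towards the nose, as the case's y. An orange plate, 40 mm wide, 8 mm thick, stands across its rear end from 19 to 45 mm above the lid. Slides with 1 to 3 N. Its nose starts 10 to 25 mm short of the disc; home is 124 to 139 mm further.
- bar_nose (a point): tip of the bar's nose, at half its height; at y = 74 mm in the case's frame when the bar is home (it then shows 8 mm beyond the keeper).
- bar_plate (a point): centre of the orange plate's rear face, the face to push (32 mm above the lid); y = -64 mm in the case's frame when the bar is home. A finger following it must stay above the channel walls (tips 20 mm or more above the lid).
- mailer: green slide mailer, 28 x 78 x 14 mm, lying loose on the lid beside the channel (case's +x side); origin under its centre. To be left alone.
- oil: small amber bottle, 34 mm diameter, 62 mm high, standing beside the case on its -x side. To be left alone.
- slidebox: yellow slide box with a white label, 85 x 100 x 34 mm, beside the case on its +x side. To be left alone.
- stainjar: clear jar with a white lid, 54 mm diameter, 85 mm high, beside the case on its +x side. To be left alone.
- marker: orange and black marker pen, 15 x 110 mm, lying on the table. To be left alone.
- mug: white mug, 80 mm diameter, 90 mm high. To be left alone.
- tray: shallow aluminium tray, 100 x 160 x 22 mm. To be left alone.
There are look-alikes about, which are no part of the job. What is meant by the bar is not turquoise, and is the smaller of those in its own colour.

How it is judged:
By the outcome, as a careful person would: the job done as asked, in the order asked, and still so for the second after the job is handed in, with the robot touching nothing.
It also fails if it takes over 48 s, if anything falls off the work surface, if the arm or the gripper's body presses on something with over 40 N, if the wrist force passes 120 N, or if a joint passes its speed limit or range.

### The arm

A 7-joint arm with a two-finger parallel gripper is mounted at the origin on the work surface. World frame = base frame: x ahead of the robot, y to its left, z up, the work surface at z = 0. Lengths are in m, angles in degrees, forces in N, time in s.
With the tool pointing down it reaches from about 0.425 to 0.875 m from the base axis. Payload 4.7 kg.
Tool frame: the origin (TCP) lies on the centre line of the jaws, within the pads' length; the fingertips stand ahead of it and the grasp point (between the pads) lies 2 mm behind it (env.tip_reach is the x of the fingertips in the tool frame, in m); x points along the fingers, z is the direction in which the jaws open and shut, and the axes are right-handed (so a half turn about x gives the same grasp; the last joint's range is limited). The gripper opens to 87 mm and grips with 3 to 60 N. Pads are 19 mm wide; open, the fingers measure 117 mm over their backs; the gripper's body (75 mm by 190 mm) begins 51 mm behind the grasp point.
Start: joints at [-70.755, 18.392, -4.016, 83.108, 1.295, 78.541, -3.26], TCP at [0.206, 0.617, 0.219] pointing down, gripper open.
Joint ranges: [-163.93, 163.93], [-17.29, 119.83], [-79.2, 71.16], [3.27, 140.29], [-89.18, 269.18], [5.43, 117.66], [-154.24, 154.24]. Speed limits (degrees/s): [147.25, 147.25, 180, 180, 180, 180, 180].

### API

Orientations are given as [roll, pitch, yaw] about the fixed x, y, z axes, in that order (R = Rz(yaw) Ry(pitch) Rx(roll)).
In Python, from cell import telemetry, optics, env, models gives the robot as it stands.
- The arm moves only by the shell command python3 -m pendant 'ROWS' [FORCE]. ROWS is JSON, a list of rows, each a list of 3 entries, a list of its own where there are three numbers: the finger opening in mm, from 0 to 87, then the shift along the tool's x, y, z in mm, then the turn, a rotation vector about the tool's x, y, z in rad. A call has 1 to 10 rows; each row is the pose to reach, as a shift and turn from the pose commanded when the call began, along the tool's axes at that moment; what a row does not reach only later rows make up. A row lasts 1/12 s, in which the tool goes at most 41.7 mm and 7.16 degrees, less where a joint would pass 70% of its speed; a pose out of reach is approached as far as the arm can. A call with a gripper value outside its range is refused whole. The fingers move at their own pace and stop on an object; FORCE is the grip in N (left out, the last holds). Time passes only in rows, so rows that repeat a pose let the fingers close. It gives the time, the measured TCP pose, the force and the opening at its end, in the units of the state.
- telemetry.get_obs(): the state, without advancing time (a new reading comes with each control period).
- optics.read_camera(name): name is "scene" or "top"; returns a dict with "image" (480x640x3 uint8, blue, green, red), "range_z" (480x640 float32, m along the optical axis (not along the pixel's ray), 0 where there is no reading), "fx", "fy", "cx", "cy" (pixels), "cam_to_world" (4x4, takes a point from camera to world coordinates). Camera axes: x right, y up, looking along -z (the intrinsics and any distortion apply to the point x, -y, -z); pixel columns grow to the right and rows downward; lengths in m; the calibration is good to about 2 mm. A picture is of the moment at which its call begins.
- env.sign_off(): hands the job in, once; it reports no verdict.
Trained networks look in the newest picture that a camera, given by its name, has taken for a name from the list of things; names that differ only in an ending like _2 or _b are one class to them, and where a whole thing is asked for, a point or a joint stands for the part that bears it (a point fixed in the world has none). Each returns a list of dicts, best first, with "confidence" (0 to 1); they miss things now and then, are a little off and sometimes report something else, mostly with a low value. They report only what shows in the picture. A call takes as long as a camera call. They do not tell look-alikes from the thing itself.
- models.masks_of(camera, label): "pixels" (480x640 bool, what is visible of it) and "extent" ([left, top, right, bottom] as shares, 0 to 1, of the picture: columns of its width, rows of its height, round what is visible of it).
- models.landmark_of(camera, label): "centre" ([row, column] as shares, 0 to 1, of the picture: columns of its width, rows of its height: a listed point, or the origin of a listed thing).
The state is a dict: "time_s": time; "qpos": joint angles; "joint_velocities": joint speeds; "effort": joint torques, N m; "tool_pos": TCP position; "tool_rot": TCP orientation; "force": force on the tool from outside, world axes, zero at the start; "wrist_torque": the same for the moment, N m; "grip_width": finger opening in m.
Only numpy, scipy, OpenCV 4.12 (cv2) and the standard library are available. Lean on these libraries where they do the work, as an engineer would, in place of code of your own. Each camera call takes 0.05 s, during which the arm holds its last target.

## Working session

There is one attempt and no reset: what is moved stays moved. The work goes in short steps, Python scripts to look and compute and a shell command to move; the robot and the scene stay as the last step left them, time stands still between calls to the robot, and variables do not carry over. Pictures are saved under pics/ and viewed, and the job is handed in when it is done.

```bash
ls; mkdir -p pics; python3 - <<'E'
from cell import telemetry, optics, env, models
import cv2
print(telemetry.get_obs(), env.tip_reach)
for n in ("scene","top"):
    c=optics.read_camera(n); cv2.imwrite(f"pics/{n}0.png",c["image"]); print(n,c["fx"],c["fy"],c["cx"],c["cy"],c["cam_to_world"].round(3).tolist(),[k for k in c])
    for l in ("disc_peg","disc_slot","bar","bar_nose","bar_plate","keeper","stops","channel","case"):
        print(l,[( [round(v*s) for v,s in zip(d["centre"],(480,640))],round(d["confidence"],2)) for d in models.landmark_of(n,l)])
E
```

```text
pics
{'time_s': 0.0, 'qpos': array([-70.75209379,  18.43895884,  -4.01672421,  83.17690645,
         1.29377287,  78.541     ,  -3.26058279]), 'joint_velocities': array([ 0.05897774,  0.03561617, -0.01638075, -0.00798144, -0.01247256,
        0.03019111, -0.02284797]), 'effort': array([-4.84288521e-04, -4.91303623e+01, -4.04192191e-01, -3.12518585e+01,
       -6.37948955e-02,  4.42772184e-02,  1.90693208e-04]), 'tool_pos': array([0.20544897, 0.61606581, 0.21794527]), 'tool_rot': array([-177.79230112,   89.8882359 , -106.2301092 ]), 'force': array([-0.31486148, -0.1679601 , -0.52120301]), 'wrist_torque': array([ 0.04038273,  0.02942913, -0.02185649]), 'grip_width': 0.08686006105711762} 0.017
scene 482.68517073117516 482.68517073117516 315.6565181250522 228.92326962806536 [[-0.631, -0.613, 0.476, 0.919], [0.776, -0.506, 0.376, 0.389], [0.01, 0.607, 0.795, 0.829], [0.0, 0.0, 0.0, 1.0]] ['image', 'range_z', 'fx', 'fy', 'cx', 'cy', 'cam_to_world']
disc_peg [([275, 260], 0.97), ([272, 170], 0.61)]
disc_slot [([273, 267], 0.93), ([159, 202], 0.56)]
bar [([121, 288], 0.9), ([232, 240], 0.8),
[... 418 characters left out ...]
38324324473 232.7295416854061 [[-0.027, 0.99, -0.138, 0.333], [-0.999, -0.025, 0.021, 0.027], [0.017, 0.138, 0.99, 1.269], [0.0, 0.0, 0.0, 1.0]] ['image', 'range_z', 'fx', 'fy', 'cx', 'cy', 'cam_to_world']
disc_peg [([168, 309], 0.96)]
disc_slot [([188, 317], 0.87)]
bar [([379, 462], 0.82), ([215, 406], 0.69), ([206, 372], 0.67), ([321, 369], 0.65)]
bar_nose [([418, 432], 0.73), ([341, 349], 0.69), ([198, 337], 0.6)]
bar_plate [([351, 501], 0.83), ([213, 409], 0.63), ([297, 399], 0.56), ([207, 372], 0.18)]
keeper [([184, 296], 0.66)]
stops [([194, 345], 0.86), ([198, 476], 0.59), ([193, 315], 0.19)]
channel [([205, 367], 0.92), ([205, 372], 0.46), ([147, 398], 0.4)]
case [([193, 313], 0.61)]
```

View pics/scene0.png

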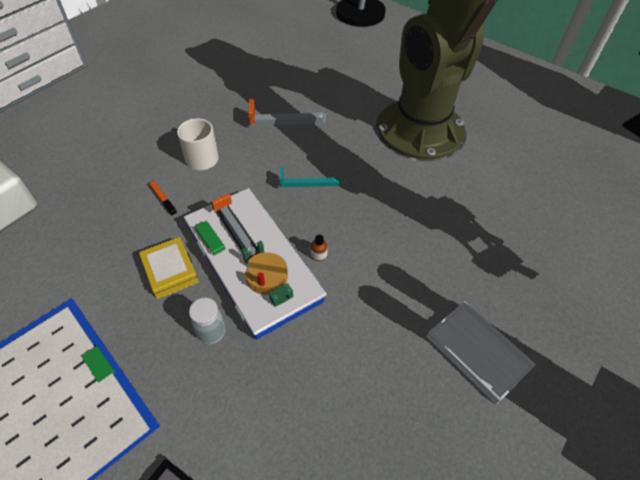

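View pics/top0.png

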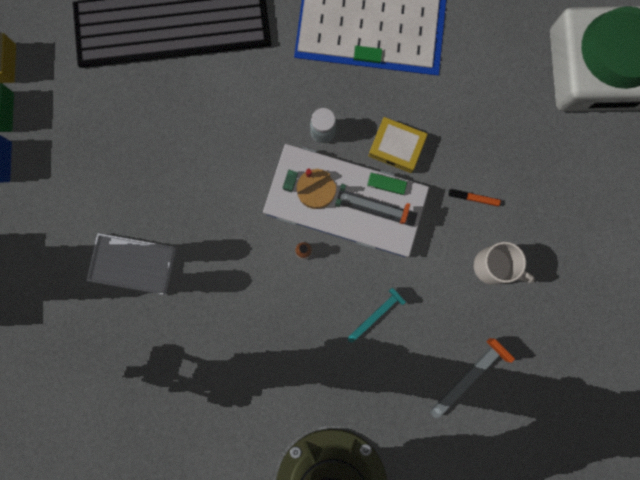

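The case stands at about (200,350) in the top picture, with the bar's orange plate at its right end (213,408) and the red peg at (173,309). The turquoise bar and the larger grey bar lying outside the case are the look-alikes. Next I'll measure.

```bash
cat > h.py <<'E'
import numpy as np, cv2
from cell import telemetry, optics, env, models
def ray(c,u,v):
    d=np.array([(u-c["cx"])/c["fx"],-(v-c["cy"])/c["fy"],-1.0]); M=c["cam_to_world"]
    return M[:3,3],M[:3,:3]@d
def at_z(c,u,v,z):
    o,d=ray(c,u,v); return o+d*(z-o[2])/d[2]
def by_depth(c,u,v):
    o,d=ray(c,u,v); return o+d*c["range_z"][int(round(v)),int(round(u))]
def proj(c,P):
    M=c["cam_to_world"]; p=M[:3,:3].T@(np.array(P)-M[:3,3]); return np.array([c["cx"]+c["fx"]*p[0]/-p[2], c["cy"]-c["fy"]*p[1]/-p[2]])
E
python3 - <<'E'
from h import *
C={n:optics.read_camera(n) for n in("top","scene")}
t=C["top"]; 
cv2.imwrite("pics/topz.png",cv2.resize(t["image"][130:270,250:450],None,fx=4,fy=4,interpolation=cv2.INTER_CUBIC))
s=C["scene"]; cv2.imwrite("pics/scz.png",cv2.resize(s["image"][180:345,175:335],None,fx=3.6,fy=3.6,interpolation=cv2.INTER_CUBIC))
for n,c in C.items():
    for l,z in (("disc_peg",.094),("disc_slot",.044),("bar_nose",.052),("bar_plate",.072),("keeper",.05),("stops",.078),("channel",.045),("case",0),("oil",0),("mailer",.04)):
        for d in models.landmark_of(n,l)[:4]:
            v,u=d["centre"][0]*480,d["centre"][1]*640
            print(n,l,round(u,1),round(v,1),at_z(c,u,v,z).round(4),by_depth(c,u,v).round(3)[2],round(d["confidence"],2))
E
```

```text
top disc_peg 308.1 169.4 [0.6236 0.0315 0.094 ] 0.096 0.77
top disc_peg 134.1 264.6 [0.443  0.3716 0.094 ] 0.002 0.53
top disc_slot 316.2 189.0 [0.5943 0.0159 0.044 ] 0.043 0.88
top disc_slot 321.4 129.9 [0.7198 0.0019 0.044 ] 0.08 0.7
top disc_slot 369.9 202.5 [ 0.5633 -0.0937  0.044 ] 0.059 0.26
top bar_nose 430.7 416.2 [ 0.1359 -0.1956  0.052 ] -0.001 0.95
top bar_nose 339.3 198.2 [ 0.5723 -0.0307  0.052 ] 0.048 0.72
top bar_nose 346.6 339.4 [ 0.2879 -0.0364  0.052 ] -0.002 0.61
top bar_plate 397.7 296.7 [ 0.3686 -0.1385  0.072 ] 0.046 0.89
top bar_plate 405.7 215.5 [ 0.5299 -0.1617  0.072 ] 0.084 0.8
top bar_plate 501.1 348.2 [ 0.2633 -0.3362  0.072 ] 0.058 0.59
top keeper 296.1 184.7 [0.6029 0.0569 0.05  ] 0.039 0.76
top stops 342.6 192.9 [ 0.5778 -0.0363  0.078 ] 0.061 0.66
top stops 322.3 132.0 [0.7046 0.0009 0.078 ] 0.064 0.61
top channel 364.6 203.4 [ 0.5615 -0.0826  0.045 ] 0.058 0.95
top channel 342.2 193.4 [ 0.5836 -0.0373  0.045 ] 0.059 0.28
top case 313.2 193.6 [0.5939 0.0222 0.    ] 0.044 0.97
top oil 303.0 249.8 [0.474  0.0467 0.    ] 0.065 0.7
top oil 308.7 168.9 [0.
[... 312 characters left out ...]
.0192  0.052 ] 0.001 0.97
scene bar_nose 250.8 256.7 [ 0.5864 -0.0332  0.052 ] 0.068 0.82
scene bar_plate 279.6 175.6 [ 0.4032 -0.1206  0.072 ] 0.04 0.83
scene bar_plate 220.8 198.7 [ 0.5298 -0.1703  0.072 ] 0.088 0.79
scene bar_plate 250.9 109.0 [ 0.2818 -0.3222  0.072 ] 0.057 0.76
scene keeper 279.5 285.8 [0.5988 0.052  0.05  ] 0.055 0.73
scene keeper 212.6 331.5 [0.7415 0.0233 0.05  ] 0.048 0.36
scene stops 251.2 242.6 [ 0.5735 -0.0411  0.078 ] 0.062 0.87
scene channel 242.6 238.7 [ 0.5623 -0.0799  0.045 ] 0.061 0.74
scene case 268.9 289.4 [0.5976 0.0198 0.    ] 0.057 0.72
scene oil 314.8 255.6 [0.4778 0.0388 0.    ] 0.017 0.62
scene mailer 211.0 238.4 [ 0.6001 -0.1326  0.04  ] 0.058 0.76
```

```bash
ls pics
```

```text
scene0.png
scz.png
top0.png
topz.png
```

View pics/topz.png

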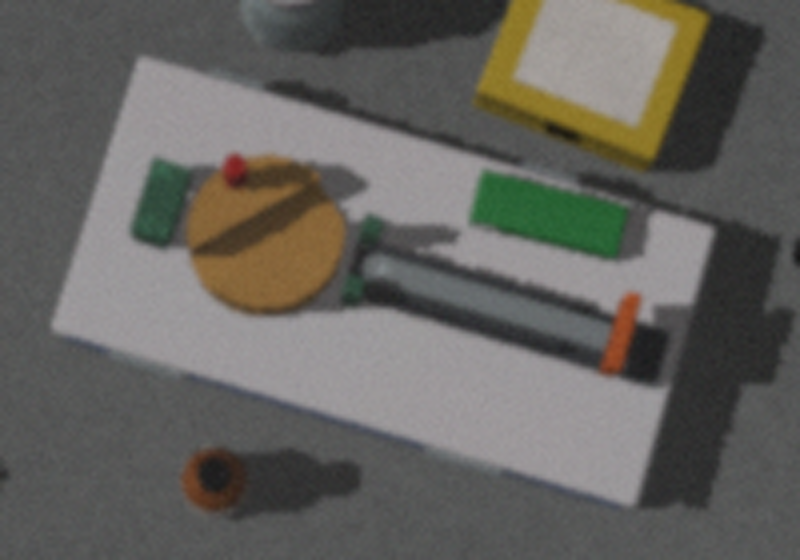

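View pics/scz.png

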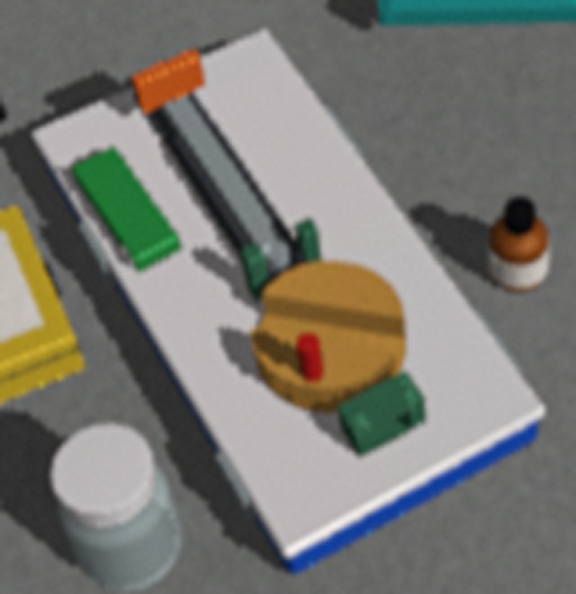

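```bash
python3 - <<'E'
from h import *
from scipy.optimize import least_squares
T=optics.read_camera("top");S=optics.read_camera("scene")
def unz(p,x0,y0,k): return (p[0]+.5)/k-.5+x0,(p[1]+.5)/k-.5+y0
tc=[unz(p,250,130,4) for p in [(140,58),(715,225),(635,505),(52,328)]]
sc=[unz(p,175,180,3.6) for p in [(288,555),(33,130),(267,28),(545,410)]]
loc=np.array([[77,92],[77,-222],[-77,-222],[-77,92]])/1000
def w(p,l): 
    c,s=np.cos(p[2]),np.sin(p[2]); l=np.atleast_2d(l); return np.c_[p[0]+c*l[:,0]-s*l[:,1],p[1]+s*l[:,0]+c*l[:,1]]
for nm,c,k in(("top",T,tc),("scene",S,sc)):
    W=np.array([at_z(c,u,v,.04)[:2] for u,v in k])
    r=least_squares(lambda p:(w(p,loc)-W).ravel(),[.594,.016,-.3])
    print(nm,r.x[:2].round(4),np.degrees(r.x[2]).round(2),"res mm",(r.fun*1e3).round(1))
# colour blobs in top: peg top, orange plate, disc
for nm,c,(x0,x1,y0,y1) in(("top",T,(250,450,130,270)),("scene",S,(175,335,180,345))):
    hsv=cv2.cvtColor(c["image"],cv2.COLOR_BGR2HSV).astype(int);H,Sa,V=hsv[...,0],hsv[...,1],hsv[...,2]
    for l,m in(("red",((H<4)|(H>174))&(Sa>150)&(V>60)),("orange",(H>=4)&(H<=11)&(Sa>150)&(V>100)),("disc",(H>11)&(H<20)&(Sa>120))):
        mm=np.zeros_like(m);mm[y0:y1,x0:x1]=m[y0:y1,x0:x1]
        n,lab,st,ce=cv2.connectedComponentsWithStats(mm.astype(np.uint8))
        for i in range(1,n):
            if st[i,4]>15: print(nm,l,st[i],ce[i].round(1),[at_z(c,*ce[i],z).round(4)[:2] for z in(.064,.085,.094)])
E
```

```text
top [0.593 0.017] -18.27 res mm [ 2.9  0.9  0.2 -1.2 -1.4 -1.2 -1.7  1.5]
scene [0.5943 0.0153] -18.61 res mm [ 1.2 -1.   0.9 -0.3 -0.8 -0.1 -1.3  1.3]
top red [307 170   4   6  20] [308.4 172. ] [array([0.6255, 0.0312]), array([0.6204, 0.0311]), array([0.6182, 0.0311])]
top orange [400 204   9  19  77] [404.6 213.8] [array([ 0.5347, -0.1609]), array([ 0.5312, -0.1577]), array([ 0.5297, -0.1563])]
top disc [297 170  39  38 968] [316.1 189.3] [array([0.5894, 0.0164]), array([0.5849, 0.0166]), array([0.583 , 0.0167])]
scene red [258 273   6  12  58] [260.6 278.6] [array([0.6153, 0.0209]), array([0.6236, 0.031 ]), array([0.6272, 0.0354])]
scene orange [212 194  19  18 189] [221.1 202.2] [array([ 0.532 , -0.1687]), array([ 0.5426, -0.1534]), array([ 0.5472, -0.1469])]
scene disc [312 241  15  12 112] [318.6 247. ] [array([0.4916, 0.0587]), array([0.5033, 0.0677]), array([0.5083, 0.0716])]
scene disc [ 245  253   42   41 1252] [266.  271.7] [array([0.5979, 0.0185]), array([0.6067, 0.0286]), array([0.6105, 0.033 ])]
```

```bash
cat >> h.py <<'E'
from scipy.spatial.transform import Rotation as Ro
YAW=np.radians(-18.45); O=np.array([.5935,.0163,.04])
RC=Ro.from_euler('z',YAW).as_matrix()
def loc2w(p): return O+RC@(np.array(p)/1e3)     # mm in case frame above lid
def w2loc(P): return RC.T@(np.array(P)-O)*1e3
def tool():
    o=telemetry.get_obs(); return o,np.array(o["tool_pos"]),Ro.from_euler('xyz',o["tool_rot"],degrees=True)
def report():
    o,p,R=tool(); M=R.as_matrix()
    tip=p+M[:,0]*env.tip_reach
    print("t",round(o["time_s"],2),"tcp",p.round(4),"tip loc",w2loc(tip).round(1),"force loc",(RC.T@o["force"]).round(1),"grip",round(o["grip_width"]*1e3,1))
    print("tool axes in case frame:\n",(RC.T@M).round(3))
def go(tip_loc, zdir=None, Rt=None):
    "shift (mm) and rotvec in current tool axes to put the fingertip at tip_loc, tool x down, tool y along zdir in case frame"
    o,p,R=tool()
    if Rt is None:
        y=np.array(zdir,float); x=np.array([0,0,-1.]); Rt=RC@np.c_[x,y,np.cross(x,y)]
    P=loc2w(tip_loc)-Rt[:,0]*env.tip_reach
    print("shift",(R.as_matrix().T@(P-p)*1e3).round(1),"turn",(R.inv()*Ro.from_matrix(Rt)).as_rotvec().round(4))
E
python3 - <<'E'
from h import *
report()
for d in((0,1,0),(0,-1,0),(1,0,0),(-1,0,0)): 
    print(d); go((27,46,30),d)
E
```

```text
t 2.2 tcp [0.2056 0.6166 0.2191] tip loc [-558.   446.7  162.1] force loc [-0.3  0.9  0.1] grip 87.2
tool axes in case frame:
 [[ 0. -1. -0.]
 [ 0. -0.  1.]
 [-1. -0.  0.]]
(0, 1, 0)
shift [ 132.1 -584.9 -400.9] turn [ 1.571e+00  1.000e-04 -0.000e+00]
(0, -1, 0)
shift [ 132.1 -584.9 -400.9] turn [-1.5706e+00  0.0000e+00  1.0000e-04]
(1, 0, 0)
shift [ 132.1 -584.9 -400.9] turn [-3.1414e+00 -0.0000e+00  1.0000e-04]
(-1, 0, 0)
shift [ 132.1 -584.9 -400.9] turn [0.0002 0.     0.    ]
```

```bash
python3 -m pendant '[[0,[0,-585,-395],[0,0,0]],[0,[0,-585,-395],[0,0,0]],[0,[0,-585,-395],[0,0,0]],[0,[0,-585,-395],[0,0,0]],[0,[0,-585,-395],[0,0,0]],[0,[0,-585,-395],[0,0,0]],[0,[0,-585,-395],[0,0,0]],[0,[0,-585,-395],[0,0,0]],[0,[0,-585,-395],[0,0,0]],[0,[0,-585,-395],[0,0,0]]]'
python3 -c "
from h import *
report();go((27,52,70),(-1,0,0))"
```

```text
time_s: 3.03
tool_pos: [0.4604, 0.2845, 0.2195]
tool_rot: [-24.7, 89.9, 46.9]
force: [-0.1, 0.5, 0.1]
grip_width: 0.0283
t 3.03 tcp [0.4604 0.2845 0.2195] tip loc [-211.1  212.3  162.5] force loc [-0.2  0.4  0.1] grip 28.3
tool axes in case frame:
 [[ 0.    -1.    -0.   ]
 [ 0.001 -0.     1.   ]
 [-1.    -0.     0.001]]
shift [  92.5 -238.  -160.5] turn [0.0003 0.001  0.0005]
```

```bash
python3 -m pendant '[[0,[0,-238,-160],[0,0,0]],[0,[0,-238,-160],[0,0,0]],[0,[0,-238,-160],[0,0,0]],[0,[0,-238,-160],[0,0,0]],[0,[0,-238,-160],[0,0,0]],[0,[0,-238,-160],[0,0,0]],[0,[0,-238,-160],[0,0,0]],[0,[80,-238,-160],[0,0,0]],[0,[80,-238,-160],[0,0,0]],[0,[80,-238,-160],[0,0,0]]]'
python3 -c "
from h import *
report();go((27,52,30),(-1,0,0))
c=optics.read_camera('scene');cv2.imwrite('pics/s1.png',cv2.resize(c['image'][150:350,150:350],None,fx=3,fy=3,interpolation=cv2.INTER_CUBIC))"
```

```text
time_s: 3.87
tool_pos: [0.6296, 0.058, 0.131]
tool_rot: [118.5, 89.2, -170.0]
force: [-2.6, 0.9, -0.4]
grip_width: 0.0004
t 3.87 tcp [0.6296 0.058  0.131 ] tip loc [20.8 50.9 74. ] force loc [-2.7  0.1 -0.4] grip 0.4
tool axes in case frame:
 [[-0.012 -1.     0.001]
 [-0.006  0.001  1.   ]
 [-1.     0.012 -0.006]]
shift [43.9 -6.5  1.3] turn [-0.0013 -0.0065 -0.0119]
```

View pics/s1.png

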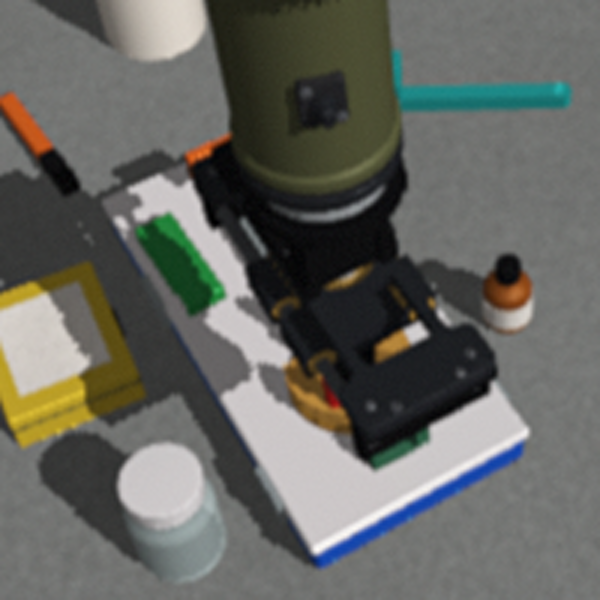

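The gripper hovers closed over the keeper side of the disc, and the peg still shows at zoom (335,385). I'll go down beside it next.

```bash
python3 -m pendant '[[0,[0,0,0],[0,0,0]],[0,[40,0,0],[0,0,0]],[0,[52,0,0],[0,0,0]],[0,[52,0,0],[0,0,0]],[0,[52,0,0],[0,0,0]]]'
python3 -c "
from h import *
report();go((27,36,30),(-1,0,0))"
```

```text
time_s: 4.33
tool_pos: [0.6352, 0.0598, 0.0887]
tool_rot: [-53.0, 89.9, 18.6]
force: [0.4, -0.4, -0.4]
grip_width: 0.0006
t 4.33 tcp [0.6352 0.0598 0.0887] tip loc [25.8 54.4 31.7] force loc [ 0.5 -0.3 -0.4] grip 0.6
tool axes in case frame:
 [[ 0.001 -1.    -0.001]
 [ 0.001 -0.001  1.   ]
 [-1.    -0.001  0.001]]
shift [  1.7  -1.2 -18.4] turn [0.001  0.0007 0.0009]
```

```bash
python3 -m pendant '[[0,[0,-1,-5],[0,0,0]],[0,[0,-1,-10],[0,0,0]],[0,[0,-1,-14],[0,0,0]],[0,[0,-1,-18],[0,0,0]],[0,[0,-1,-22],[0,0,0]],[0,[0,-1,-26],[0,0,0]],[0,[0,-1,-26],[0,0,0]]]'
python3 -c "
from h import *
report()
for n in('scene','top'):
  c=optics.read_camera(n);y,x=(220,210) if n=='scene' else (130,260)
  cv2.imwrite('pics/%s2.png'%n,cv2.resize(c['image'][y:y+100,x:x+100],None,fx=6,fy=6,interpolation=cv2.INTER_CUBIC))"
```

```text
time_s: 4.92
tool_pos: [0.6309, 0.036, 0.0892]
tool_rot: [-49.8, 89.5, 21.8]
force: [6.0, 3.9, 1.3]
grip_width: 0.0004
t 4.92 tcp [0.6309 0.036  0.0892] tip loc [29.3 30.6 32.2] force loc [4.4 5.6 1.3] grip 0.4
tool axes in case frame:
 [[ 0.007 -1.    -0.001]
 [ 0.006 -0.001  1.   ]
 [-1.    -0.007  0.006]]
```

View pics/scene2.png

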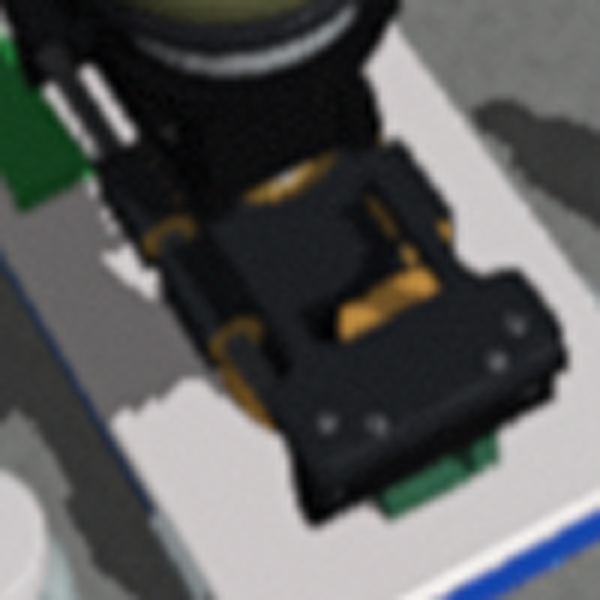

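View pics/top2.png

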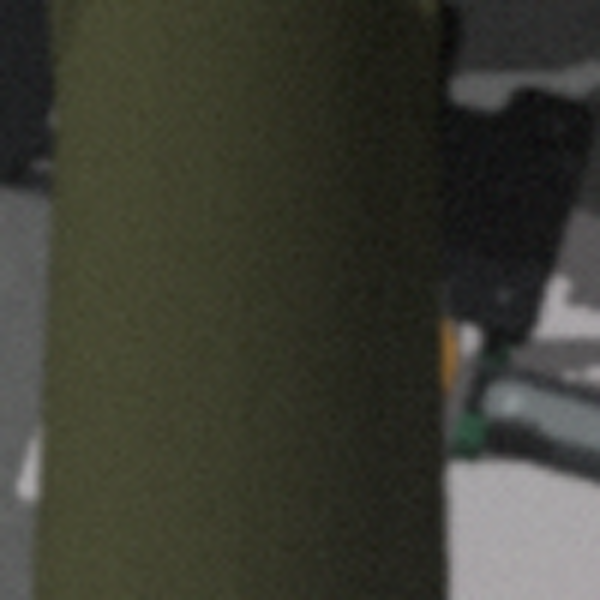

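```bash
python3 -m pendant '[[0,[0,-1,-3],[0,0,0]],[0,[0,-2,-5],[0,0,0]],[0,[0,-2,-7],[0,0,0]],[0,[0,-2,-8],[0,0,0]],[0,[0,-2,-8],[0,0,0]]]'
python3 -c "
from h import *
report()"
```

```text
time_s: 5.43
tool_pos: [0.6308, 0.0266, 0.0905]
tool_rot: [-60.4, 89.4, 11.2]
force: [4.3, 1.6, 6.4]
grip_width: 0.0004
t 5.43 tcp [0.6308 0.0266 0.0905] tip loc [32.2 21.6 33.5] force loc [3.6 2.9 6.4] grip 0.4
tool axes in case frame:
 [[ 0.008 -1.    -0.   ]
 [ 0.005 -0.     1.   ]
 [-1.    -0.008  0.005]]
```

```bash
python3 -m pendant '[[0,[0,0,8],[0,0,0]],[0,[-40,0,12],[0,0,0]],[0,[-60,0,12],[0,0,0]],[0,[-70,30,-25],[0,0,0]],[0,[-70,30,-65],[0,0,0]],[0,[-70,30,-105],[0,0,0]],[0,[-70,30,-145],[0,0,0]],[0,[-70,30,-185],[0,0,0]],[0,[-70,30,-225],[0,0,0]],[0,[-70,30,-252],[0,0,0]]]'
python3 -c "
from h import *
report();go((0,-230,26),(-1,0,0))
for n in('scene','top'):
  c=optics.read_camera(n);y,x=(180,175) if n=='scene' else (130,250)
  w=c['image'][y:y+160,x:x+160] if n=='scene' else c['image'][y:y+140,x:x+190]
  cv2.imwrite('pics/%s3.png'%n,cv2.resize(w,None,fx=3.7 if n=='scene' else 4,fy=3.7 if n=='scene' else 4,interpolation=cv2.INTER_CUBIC))"
```

```text
time_s: 6.27
tool_pos: [0.5161, -0.2085, 0.1577]
tool_rot: [-153.2, 89.9, -81.9]
force: [0.6, -1.1, -0.1]
grip_width: 0.0002
t 6.27 tcp [ 0.5161 -0.2085  0.1577] tip loc [  -2.3 -237.8  100.7] force loc [ 1.  -0.9 -0.1] grip 0.2
tool axes in case frame:
 [[ 0.001 -1.     0.004]
 [-0.001  0.004  1.   ]
 [-1.    -0.001 -0.001]]
shift [74.7 -2.2  7.9] turn [-0.0043 -0.0012  0.0006]
```

View pics/scene3.png

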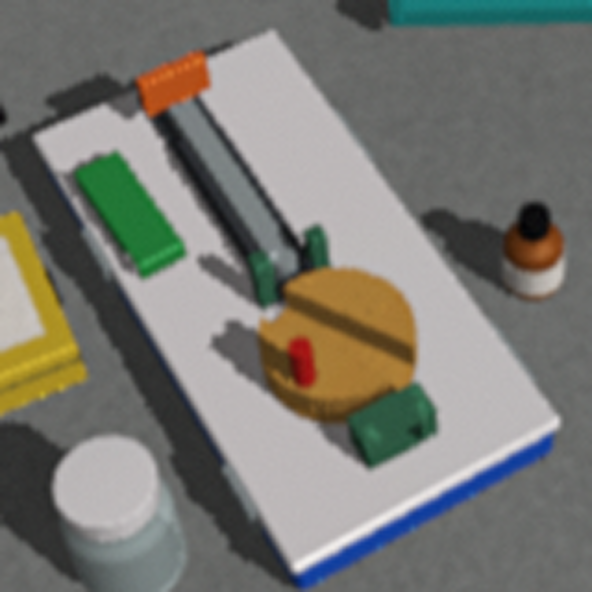

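View pics/top3.png

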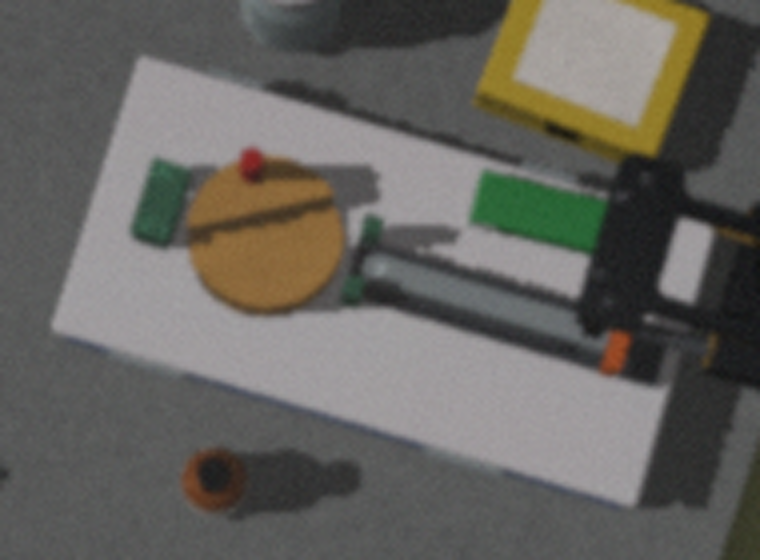

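```bash
cat >> h.py <<'E'
def peg(T):
    out=[]
    for nm,c,(x0,x1,y0,y1) in(("top",T["top"],(250,450,130,270)),("scene",T["scene"],(175,335,180,345))):
        hsv=cv2.cvtColor(c["image"],cv2.COLOR_BGR2HSV).astype(int);H,Sa,V=hsv[...,0],hsv[...,1],hsv[...,2]
        m=((H<4)|(H>174))&(Sa>150)&(V>60); mm=np.zeros_like(m);mm[y0:y1,x0:x1]=m[y0:y1,x0:x1]
        out.append(np.argwhere(mm)[:,::-1])
    def model(a,c):
        # sample peg surface centroid of mask by filled hull
        pts=[]
        for z in(24,54):
            for f in np.linspace(0,2*np.pi,24): pts.append(proj(c,loc2w((31*np.cos(a)+6*np.cos(f),31*np.sin(a)+6*np.sin(f),z))))
        h=cv2.convexHull(np.float32(pts)); M=cv2.moments(h); return np.array([M["m10"],M["m01"]])/M["m00"]
    for (nm,c),p in zip(T.items(),out):
        ce=p.mean(0); A=np.linspace(-.5,1.5,401); e=[np.hypot(*(model(a,c)-ce)) for a in A]; i=int(np.argmin(e))
        print(nm,"peg px",ce.round(1),len(p),"angle",A[i].round(3),"err px",round(e[i],2))
E
python3 - <<'E'
from h import *
T={n:optics.read_camera(n) for n in("top","scene")}
peg(T)
# slot edges: dark pixels inside disc
for n,c in T.items():
    cen=proj(c,loc2w((0,0,24)))
    print(n,"disc top predicted",cen.round(1))
E
```

```text
top peg px [312.4 170.5] 20 angle 0.53 err px 0.43
scene peg px [256.2 277.5] 54 angle 0.46 err px 0.26
top disc top predicted [316.1 187.3]
scene disc top predicted [266.8 269.5]
```

```bash
python3 -m pendant '[[0,[0,-33,40],[0,0,0]],[0,[0,-33,80],[0,0,0]],[0,[0,-33,120],[0,0,0]],[0,[0,-33,160],[0,0,0]],[0,[0,-33,200],[0,0,0]],[0,[0,-33,240],[0,0,0]],[0,[0,-33,278],[0,0,0]],[0,[10,-33,278],[0,0,0]],[0,[45,-33,278],[0,0,0]],[0,[69,-33,278],[0,0,0]]]'
python3 -m pendant '[[0,[0,0,0],[0,0,0]],[0,[0,0,0],[0,0,0]]]'
python3 -c "
from h import *
report();go((31,25,30),(-1,0,0))"
```

```text
time_s: 7.3
tool_pos: [0.6375, 0.0535, 0.0865]
tool_rot: [26.4, 89.9, 98.3]
force: [-0.6, 0.5, -0.6]
grip_width: 0.0006
time_s: 7.47
tool_pos: [0.6364, 0.0513, 0.0867]
tool_rot: [108.7, 89.8, -179.7]
force: [1.1, -0.4, 1.8]
grip_width: 0.0006
t 7.47 tcp [0.6364 0.0513 0.0867] tip loc [29.6 46.7 29.7] force loc [ 1.2 -0.1  1.8] grip 0.6
tool axes in case frame:
 [[-0.003 -1.    -0.002]
 [-0.001 -0.002  1.   ]
 [-1.     0.003 -0.001]]
shift [ -0.3  -1.3 -21.7] turn [ 0.0025 -0.0012 -0.0034]
```

```bash
python3 -m pendant '[[0,[0,0,-8],[0,0,0]],[0,[0,0,-16],[0,0,0]],[0,[0,0,-20],[0,0,0]],[0,[0,0,-22],[0,0,0]],[0,[0,0,-22],[0,0,0]]]'
python3 -m pendant '[[0,[0,0,-3],[0,0,0]],[0,[0,0,-6],[0,0,0]],[0,[0,0,-8],[0,0,0]],[0,[0,0,-8],[0,0,0]]]'
python3 -m pendant '[[0,[0,0,-3],[0,0,0]],[0,[0,0,-6],[0,0,0]],[0,[0,0,-6],[0,0,0]],[0,[0,0,-6],[0,0,0]]]'
python3 -c "
from h import *
report()"
```

```text
time_s: 7.88
tool_pos: [0.6326, 0.0278, 0.0905]
tool_rot: [-65.2, 89.7, 6.3]
force: [1.6, -1.3, 6.5]
grip_width: 0.0003
time_s: 8.22
tool_pos: [0.6313, 0.0215, 0.0907]
tool_rot: [-61.7, 89.6, 9.8]
force: [3.7, 1.4, 6.8]
grip_width: 0.0005
time_s: 8.55
tool_pos: [0.6293, 0.0155, 0.0908]
tool_rot: [-65.9, 89.6, 5.7]
force: [2.9, 1.1, 7.4]
grip_width: 0.0002
t 8.55 tcp [0.6293 0.0155 0.0908] tip loc [34.4 10.6 33.8] force loc [2.4 2.  7.4] grip 0.2
tool axes in case frame:
 [[ 0.006 -1.    -0.   ]
 [ 0.003 -0.     1.   ]
 [-1.    -0.006  0.003]]
```

```bash
python3 -m pendant '[[0,[-8,0,0],[0,0,0]],[0,[-30,0,10],[0,0,0]],[0,[-70,0,10],[0,0,0]],[0,[-70,30,-25],[0,0,0]],[0,[-70,30,-65],[0,0,0]],[0,[-70,30,-105],[0,0,0]],[0,[-70,30,-145],[0,0,0]],[0,[-70,30,-185],[0,0,0]],[0,[-70,30,-225],[0,0,0]],[0,[-70,30,-240],[0,0,0]]]'
python3 -c "
from h import *
print(env.tip_reach)
report()
T={n:optics.read_camera(n) for n in('top','scene')}
peg(T)
for n,c in T.items():
  y,x=(180,175) if n=='scene' else (130,250)
  w=c['image'][y:y+160,x:x+160] if n=='scene' else c['image'][y:y+140,x:x+190]
  cv2.imwrite('pics/%s4.png'%n,cv2.resize(w,None,fx=3.7 if n=='scene' else 4,fy=3.7 if n=='scene' else 4,interpolation=cv2.INTER_CUBIC))"
```

```text
time_s: 9.38
tool_pos: [0.5181, -0.2098, 0.1586]
tool_rot: [165.7, 89.8, -123.2]
force: [0.5, -1.1, 0.5]
grip_width: 0.0004
0.017
t 9.38 tcp [ 0.5181 -0.2098  0.1586] tip loc [   0.  -238.4  101.6] force loc [ 0.9 -0.9  0.5] grip 0.4
tool axes in case frame:
 [[-0.001 -1.     0.008]
 [-0.003  0.008  1.   ]
 [-1.     0.001 -0.003]]
top peg px [318.4 170.6] 21 angle 0.145 err px 0.07
scene peg px [251.4 273.9] 55 angle 0.08 err px 0.61
```

View pics/scene4.png

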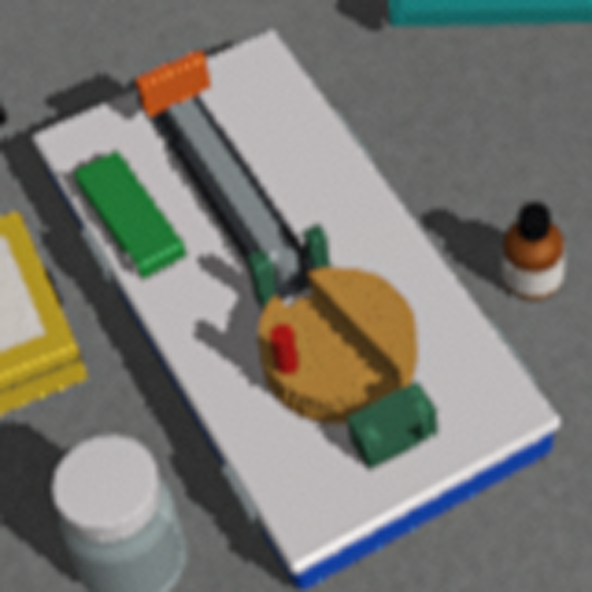

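View pics/top4.png

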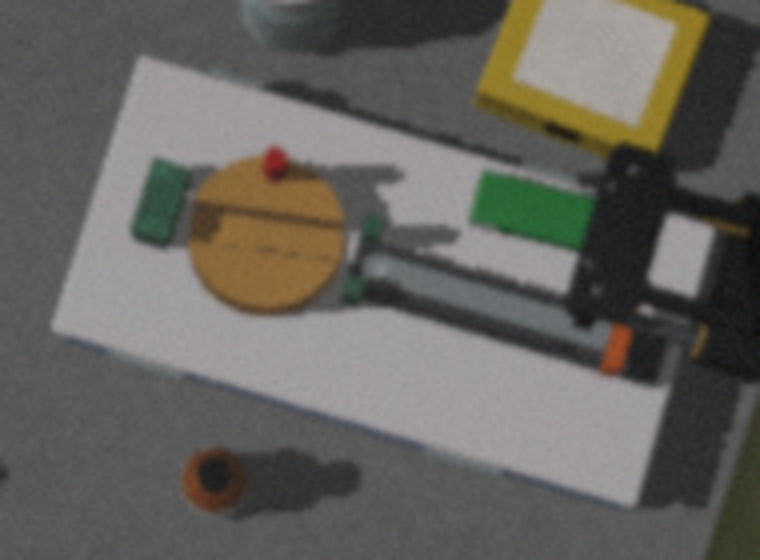

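```bash
python3 -m pendant '[[0,[0,-33,40],[0,0,0]],[0,[0,-33,80],[0,0,0]],[0,[0,-33,120],[0,0,0]],[0,[0,-33,160],[0,0,0]],[0,[0,-33,200],[0,0,0]],[0,[0,-33,240],[0,0,0]],[0,[0,-33,263],[0,0,0]],[0,[10,-33,263],[0,0,0]],[0,[45,-33,263],[0,0,0]],[0,[65,-33,263],[0,0,0]]]'
python3 -m pendant '[[0,[0,0,0],[0,0,0]],[0,[0,0,0],[0,0,0]],[0,[0,0,0],[0,0,0]]]'
python3 -c "
from h import *
report();go((33,14,36),(-1,0,0))"
```

```text
time_s: 10.32
tool_pos: [0.6352, 0.0385, 0.0908]
tool_rot: [105.4, 89.9, 177.2]
force: [-1.4, -0.8, -2.6]
grip_width: 0.0004
time_s: 10.57
tool_pos: [0.6372, 0.0366, 0.0944]
tool_rot: [-58.3, 89.9, 13.3]
force: [0.1, -0.5, 1.2]
grip_width: 0.0002
t 10.57 tcp [0.6372 0.0366 0.0944] tip loc [35.  33.1 37.4] force loc [ 0.3 -0.5  1.2] grip 0.2
tool axes in case frame:
 [[ 0.001 -1.    -0.   ]
 [ 0.001 -0.     1.   ]
 [-1.    -0.001  0.001]]
shift [  1.4   2.  -19.1] turn [0.0004 0.0007 0.0012]
```

```bash
python3 -m pendant '[[0,[0,2,-8],[0,0,0]],[0,[0,2,-14],[0,0,0]],[0,[0,2,-18],[0,0,0]],[0,[0,2,-21],[0,0,0]],[0,[0,2,-21],[0,0,0]]]'
python3 -m pendant '[[0,[0,0,-2],[0,0,0]],[0,[0,0,-4],[0,0,0]],[0,[0,0,-4],[0,0,0]]]'
python3 -c "
from h import *
report()"
```

```text
time_s: 10.98
tool_pos: [0.628, 0.0156, 0.0937]
tool_rot: [-78.6, 90.0, -7.2]
force: [-0.1, 0.4, -0.0]
grip_width: 0.0002
time_s: 11.23
tool_pos: [0.6266, 0.013, 0.093]
tool_rot: [-178.9, 90.0, -107.3]
force: [0.4, 0.0, -1.4]
grip_width: 0.0003
t 11.23 tcp [0.6266 0.013  0.093 ] tip loc [32.5  7.3 36. ] force loc [ 0.4  0.2 -1.4] grip 0.3
tool axes in case frame:
 [[ 0. -1.  0.]
 [-0.  0.  1.]
 [-1. -0. -0.]]
```

```bash

python3 -c "
from h import *
c=optics.read_camera('scene');y,x=(210,200)
cv2.imwrite('pics/s5.png',cv2.resize(c['image'][y:y+120,x:x+120],None,fx=5,fy=5,interpolation=cv2.INTER_CUBIC))"
```

```text
(no output)
```

View pics/s5.png

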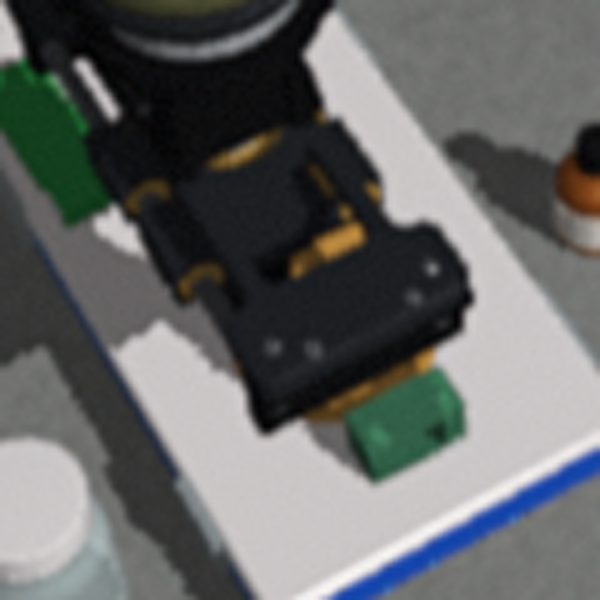

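```bash
python3 -m pendant '[[0,[-8,0,8],[0,0,0]],[0,[-30,0,10],[0,0,0]],[0,[-65,0,10],[0,0,0]],[0,[-65,30,-25],[0,0,0]],[0,[-65,30,-65],[0,0,0]],[0,[-65,30,-105],[0,0,0]],[0,[-65,30,-145],[0,0,0]],[0,[-65,30,-185],[0,0,0]],[0,[-65,30,-225],[0,0,0]],[0,[-65,30,-240],[0,0,0]]]'
python3 -c "
from h import *
report()
T={n:optics.read_camera(n) for n in('top','scene')}
peg(T)
for n,c in T.items():
  y,x=(220,215) if n=='scene' else (150,280)
  cv2.imwrite('pics/%s6.png'%n,cv2.resize(c['image'][y:y+100,x:x+100],None,fx=6,fy=6,interpolation=cv2.INTER_CUBIC))"
```

```text
time_s: 12.12
tool_pos: [0.5202, -0.2113, 0.1594]
tool_rot: [-143.7, 89.8, -72.5]
force: [-1.1, -0.3, -0.5]
grip_width: 0.0
t 12.12 tcp [ 0.5202 -0.2113  0.1594] tip loc [   2.5 -239.1  102.4] force loc [-1.  -0.6 -0.5] grip 0.0
tool axes in case frame:
 [[ 0.002 -1.     0.007]
 [-0.002  0.007  1.   ]
 [-1.    -0.002 -0.002]]
top peg px [318.3 170.4] 21 angle 0.155 err px 0.29
scene peg px [251.4 273.8] 56 angle 0.07 err px 0.55
```

View pics/scene6.png

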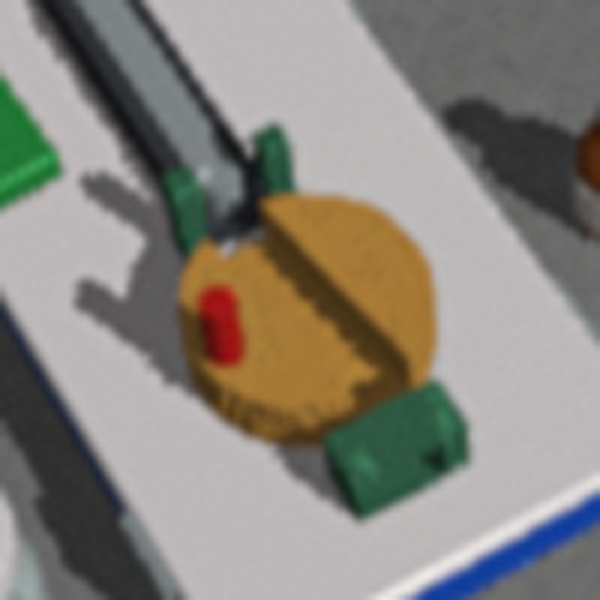

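View pics/top6.png

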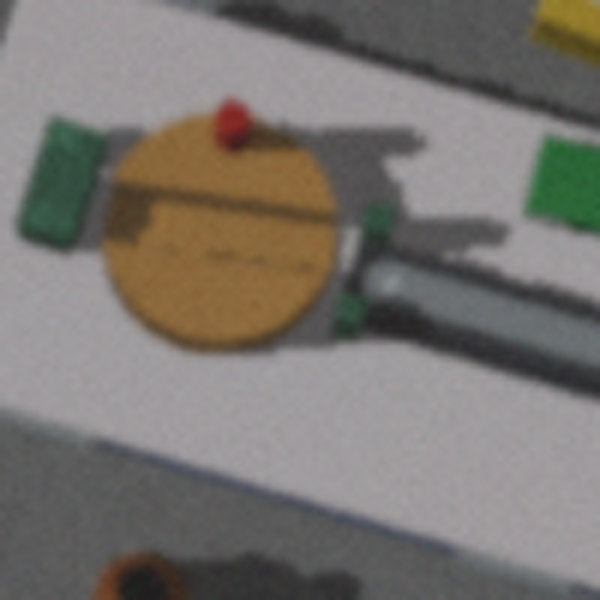

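The peg hasn't moved since the last look: top zoom (233,125), scene zoom (221,325). So the finger passed over it, and the earlier upward force was the tip riding on the peg's top. I need to find where the fingertips really are.

```bash
python3 - <<'E'
from h import *
c=optics.read_camera("scene")
o,p,R=tool();tip=p+R.as_matrix()[:,0]*.017
u=proj(c,tip);print("tip px",u,"tcp px",proj(c,p))
cv2.imwrite("pics/s7f.png",c["image"])
x,y=max(int(u[0])-60,0),max(int(u[1])-100,0)
w=c["image"][y:y+140,x:x+140].copy()
w=cv2.resize(w,None,fx=4,fy=4,interpolation=cv2.INTER_CUBIC);w=np.clip(w.astype(float)*1.8,0,255).astype(np.uint8)
for q,col in((tip,(0,0,255)),(p,(0,255,0))):
    k=(proj(c,q)-[x,y])*4;cv2.circle(w,(int(k[0]),int(k[1])),4,col,-1)
cv2.imwrite("pics/s7.png",w);print(x,y)
rng=c["range_z"];ys,xs=np.mgrid[y:y+140,x:x+140];P=np.array([by_depth(c,a,b) for a,b in zip(xs.ravel(),ys.ravel())])
L=(P-O)@RC*1e3
m=(abs(L[:,0])<60)&(L[:,1]>-350)&(L[:,1]<-180)&(L[:,2]>65)&(L[:,2]<230)
print(m.sum());h=L[m]
for z in range(65,230,10):
    k=h[(h[:,2]>=z)&(h[:,2]<z+10)]
    if len(k): print(z,len(k),k.min(0).round(0),k.max(0).round(0))
E
```

```text
tip px [205.76654048 164.81093988] tcp px [204.29216735 158.6197578 ]
145 64
830
185 2 [  33. -318.  194.] [  36. -318.  195.]
195 53 [  21. -322.  196.] [  42. -202.  205.]
205 247 [ -34. -322.  205.] [  42. -180.  215.]
215 448 [ -34. -326.  215.] [  42. -201.  224.]
225 80 [ -15. -326.  225.] [  41. -181.  230.]
```

View pics/s7.png

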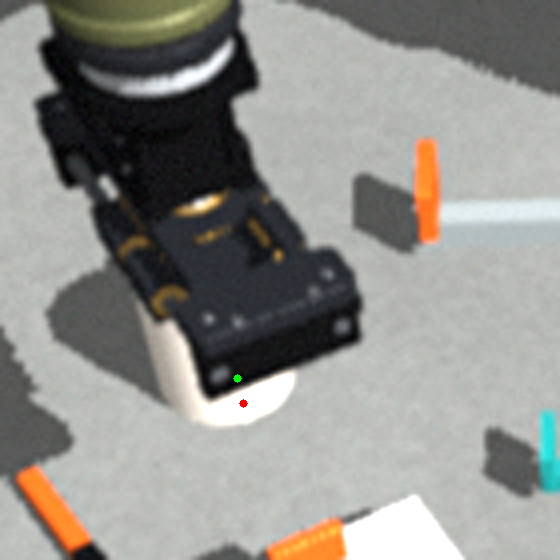

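```bash
python3 -m pendant '[[0,[0,-29,40],[0,0,0]],[0,[0,-29,80],[0,0,0]],[0,[0,-29,120],[0,0,0]],[0,[0,-29,160],[0,0,0]],[0,[0,-29,200],[0,0,0]],[0,[0,-29,240],[0,0,0]],[0,[0,-29,275],[0,0,0]],[0,[10,-29,275],[0,0,0]],[0,[45,-29,275],[0,0,0]],[0,[65,-29,275],[0,0,0]]]'
python3 -m pendant '[[0,[0,0,0],[0,0,0]],[0,[5,0,0],[0,0,0]],[0,[9,0,0],[0,0,0]],[0,[9,0,0],[0,0,0]]]'
python3 -m pendant '[[0,[5,0,0],[0,0,0]],[0,[9,0,0],[0,0,0]],[0,[9,0,0],[0,0,0]]]'
python3 -c "
from h import *
report()
c=optics.read_camera('scene');y,x=(210,200)
cv2.imwrite('pics/s8.png',cv2.resize(c['image'][y:y+120,x:x+120],None,fx=5,fy=5,interpolation=cv2.INTER_CUBIC))"
```

```text
time_s: 13.1
tool_pos: [0.6363, 0.0513, 0.091]
tool_rot: [64.9, 89.9, 136.8]
force: [-1.3, 0.3, -1.1]
grip_width: 0.0001
time_s: 13.43
tool_pos: [0.6375, 0.0475, 0.0848]
tool_rot: [-48.3, 89.9, 23.3]
force: [-0.5, -0.0, 0.1]
grip_width: 0.0003
time_s: 13.68
tool_pos: [0.6366, 0.0469, 0.0747]
tool_rot: [81.3, 90.0, 152.9]
force: [-0.2, 0.1, -0.1]
grip_width: 0.0005
t 13.68 tcp [0.6366 0.0469 0.0747] tip loc [31.2 42.6 17.7] force loc [-0.2  0.  -0.1] grip 0.5
tool axes in case frame:
 [[-0. -1. -0.]
 [ 0. -0.  1.]
 [-1.  0.  0.]]
```

View pics/s8.png

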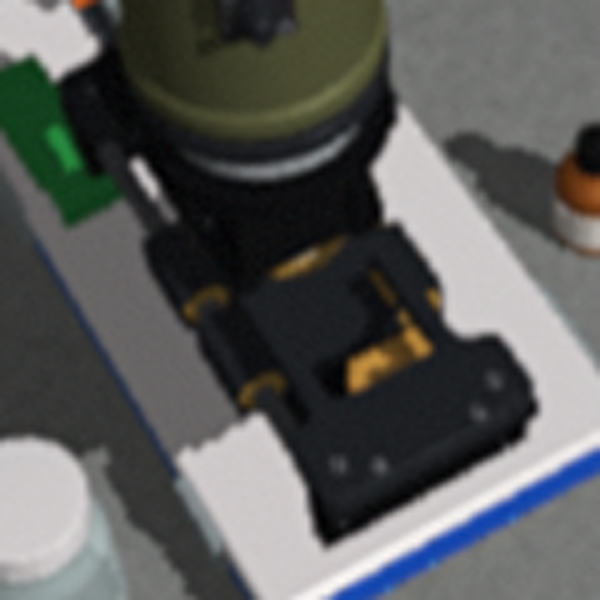

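```bash
python3 -m pendant '[[0,[0,0,-5],[0,0,0]],[0,[0,0,-10],[0,0,0]],[0,[0,0,-13],[0,0,0]],[0,[0,0,-14],[0,0,0]],[0,[0,0,-14],[0,0,0]]]'
python3 -m pendant '[[0,[0,0,-2],[0,0,0]],[0,[0,0,-3],[0,0,0]],[0,[0,0,-3],[0,0,0]]]'
python3 -m pendant '[[0,[0,0,-2],[0,0,0]],[0,[0,0,-3],[0,0,0]],[0,[0,0,-3],[0,0,0]]]'
python3 -c "
from h import *
report()"
```

```text
time_s: 14.15
tool_pos: [0.6324, 0.0327, 0.0753]
tool_rot: [-78.6, 90.0, -7.1]
force: [0.1, 0.0, 1.0]
grip_width: 0.0004
time_s: 14.4
tool_pos: [0.6315, 0.0305, 0.0751]
tool_rot: [-75.5, 90.0, -4.0]
force: [-0.7, 1.1, -0.5]
grip_width: 0.0002
time_s: 14.65
tool_pos: [0.6305, 0.0275, 0.0751]
tool_rot: [-153.5, 90.0, -81.9]
force: [0.5, 0.6, -0.2]
grip_width: 0.0004
t 14.65 tcp [0.6305 0.0275 0.0751] tip loc [31.5 22.3 18.1] force loc [ 0.3  0.7 -0.2] grip 0.4
tool axes in case frame:
 [[ 0. -1.  0.]
 [-0.  0.  1.]
 [-1. -0. -0.]]
```

```bash
python3 -m pendant '[[0,[0,0,-1],[0,0,0]],[0,[0,0,-1],[0,0,0]]]'
python3 -m pendant '[[0,[0,0,-2],[0,0,0]],[0,[0,0,-2],[0,0,0]]]'
python3 -m pendant '[[0,[0,0,0],[0,0,0]]]'
python3 -c "
from h import *
report()"
```

```text
time_s: 14.82
tool_pos: [0.6302, 0.0267, 0.0751]
tool_rot: [-162.2, 90.0, -90.6]
force: [-0.6, 0.2, -0.3]
grip_width: 0.0004
time_s: 14.98
tool_pos: [0.6295, 0.0246, 0.0751]
tool_rot: [-179.1, 90.0, -107.6]
force: [-0.5, -1.0, -0.7]
grip_width: 0.0009
time_s: 15.07
tool_pos: [0.6296, 0.0248, 0.0751]
tool_rot: [-86.8, 90.0, -15.2]
force: [0.0, 0.4, -0.1]
grip_width: 0.0003
t 15.07 tcp [0.6296 0.0248 0.0751] tip loc [31.5 19.5 18.1] force loc [-0.1  0.4 -0.1] grip 0.3
tool axes in case frame:
 [[ 0. -1.  0.]
 [ 0.  0.  1.]
 [-1. -0.  0.]]
```

```bash
python3 -m pendant '[[0,[0,0,-2],[0,0,0]],[0,[0,0,-3],[0,0,0]],[0,[0,0,-3],[0,0,0]]]'
python3 -m pendant '[[0,[0,0,-1],[0,0,0]],[0,[0,0,-2],[0,0,0]],[0,[0,0,-2],[0,0,0]]]'
python3 -m pendant '[[0,[0,0,-1],[0,0,0]],[0,[0,0,-2],[0,0,0]],[0,[0,0,-2],[0,0,0]]]'
python3 -c "
from h import *
report()
T={'scene':optics.read_camera('scene')}
c=T['scene'];y,x=(210,200)
cv2.imwrite('pics/s9.png',cv2.resize(np.clip(c['image'][y:y+120,x:x+120]*1.6,0,255).astype(np.uint8),None,fx=5,fy=5,interpolation=cv2.INTER_CUBIC))
print(proj(c,loc2w((31,3.7,54))),x,y)"
```

```text
time_s: 15.32
tool_pos: [0.6289, 0.0223, 0.0751]
tool_rot: [-38.4, 90.0, 33.1]
force: [1.1, 1.3, -1.0]
grip_width: 0.0002
time_s: 15.57
tool_pos: [0.6283, 0.0203, 0.0753]
tool_rot: [-61.1, 89.9, 10.4]
force: [1.7, 0.8, 0.7]
grip_width: 0.0003
time_s: 15.82
tool_pos: [0.6275, 0.0181, 0.0753]
tool_rot: [-87.5, 90.0, -16.0]
force: [1.4, 1.0, -0.1]
grip_width: 0.0007
t 15.82 tcp [0.6275 0.0181 0.0753] tip loc [31.7 12.4 18.3] force loc [ 1.   1.4 -0.1] grip 0.7
tool axes in case frame:
 [[ 0. -1.  0.]
 [ 0.  0.  1.]
 [-1. -0.  0.]]
[251.43436671 269.73891703] 200 210
```

View pics/s9.png

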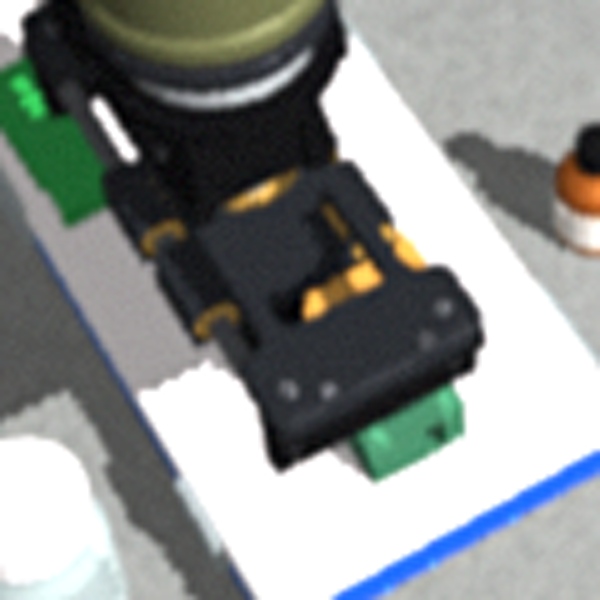

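```bash
python3 -m pendant '[[0,[0,0,6],[0,0,0]],[0,[-20,0,10],[0,0,0]],[0,[-60,0,10],[0,0,0]],[0,[-80,0,-15],[0,0,0]],[0,[-80,30,-55],[0,0,0]],[0,[-80,30,-95],[0,0,0]],[0,[-80,30,-135],[0,0,0]],[0,[-80,30,-175],[0,0,0]],[0,[-80,30,-215],[0,0,0]],[0,[-80,30,-236],[0,0,0]]]'
python3 -c "
from h import *
report()
T={n:optics.read_camera(n) for n in('top','scene')}
peg(T)
for n,c in T.items():
  y,x=(220,215) if n=='scene' else (150,280)
  cv2.imwrite('pics/%s10.png'%n,cv2.resize(c['image'][y:y+100,x:x+100],None,fx=6,fy=6,interpolation=cv2.INTER_CUBIC))"
```

```text
time_s: 16.7
tool_pos: [0.521, -0.202, 0.1554]
tool_rot: [165.6, 89.9, -123.2]
force: [0.2, -0.4, -0.1]
grip_width: 0.0004
t 16.7 tcp [ 0.521  -0.202   0.1554] tip loc [   0.3 -230.1   98.4] force loc [ 0.3 -0.3 -0.1] grip 0.4
tool axes in case frame:
 [[-0.001 -1.     0.006]
 [-0.002  0.006  1.   ]
 [-1.     0.001 -0.002]]
top peg px [321.  171.2] 20 angle -0.02 err px 0.13
scene peg px [249.7 271.8] 53 angle -0.095 err px 0.91
```

View pics/scene10.png

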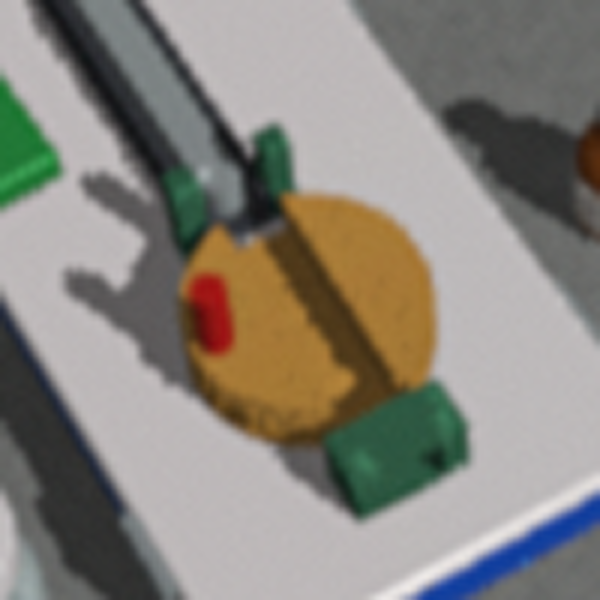

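View pics/top10.png

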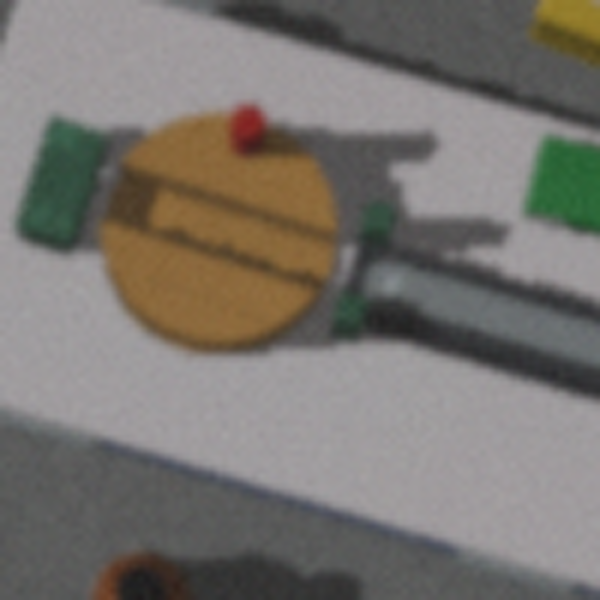

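```bash
python3 - <<'E'
from h import *
T={n:optics.read_camera(n) for n in('top',)}
c=T['top']; img=cv2.resize(c['image'][150:250,280:380],None,fx=6,fy=6,interpolation=cv2.INTER_CUBIC)
def z(P):
    q=proj(c,P); return (q-[280,150]+.5)*6-.5
for a in(0,-.05,-.1):
    r=lambda x,y:z(loc2w((x*np.cos(a)-y*np.sin(a),x*np.sin(a)+y*np.cos(a),24)))
    e=(r(10.5,38),r(10.5,-38)); d=e[1]-e[0]; print(a,"upper edge",e[0].round(),e[1].round(),np.degrees(np.arctan2(d[1],d[0])).round(2))
    e=(r(-10.5,38),r(-10.5,-38)); print("lower",e[0].round(),e[1].round())
# measure edges: dark-to-bright gradient along columns on the image
g=cv2.GaussianBlur(cv2.cvtColor(img,cv2.COLOR_BGR2GRAY),(0,0),3).astype(float)
gy=np.gradient(g,axis=0)
for nm,f,sgn in(("upper",lambda x:172+(x-125)*.314,-1),("lower",lambda x:230+(x-165)*.34,-1)):
    pts=[]
    for x in range(170,320,4):
        y0=int(f(x)); seg=g[y0-14:y0+15,x]; w=np.clip(np.percentile(seg,80)-seg,0,None); pts.append((x,y0-14+(w*np.arange(29)).sum()/w.sum()))
    p=np.array(pts); k=np.polyfit(p[:,0],p[:,1],1); print(nm,"slope",np.degrees(np.arctan(k[0])).round(2),"at250",np.polyval(k,250).round(1))
E
```

```text
0 upper edge [121. 165.] [336. 230.] 16.76
lower [102. 223.] [318. 288.]
-0.05 upper edge [124. 160.] [335. 235.] 19.57
lower [102. 217.] [314. 293.]
-0.1 upper edge [127. 156.] [335. 241.] 22.39
lower [103. 212.] [311. 297.]
upper slope 18.49 at250 211.8
lower slope 18.8 at250 262.1
```

The disc now stands at about -0.03 rad, with the slot edges at about 18.6° in the top picture against 16.8° for exact alignment. That's within tolerance. Next I'll lower the fingers behind the plate.

```bash
python3 -m pendant '[[0,[0,0,0],[0,0,0]],[0,[35,0,-2],[0,0,0]],[0,[70,0,-2],[0,0,0]],[0,[88,0,-2],[0,0,0]],[0,[92,0,-2],[0,0,0]],[0,[92,0,-2],[0,0,0]]]'
python3 -c "
from h import *
report();go((0,-205,6),(-1,0,0))
c=optics.read_camera('scene');cv2.imwrite('pics/s11.png',cv2.resize(c['image'][140:280,170:310],None,fx=4,fy=4,interpolation=cv2.INTER_CUBIC))"
```

```text
time_s: 17.35
tool_pos: [0.5231, -0.1958, 0.0616]
tool_rot: [94.2, 89.8, 166.0]
force: [0.3, -0.3, 0.8]
grip_width: 0.0004
t 17.35 tcp [ 0.5231 -0.1958  0.0616] tip loc [   0.3 -223.5    4.6] force loc [ 0.4 -0.1  0.8] grip 0.4
tool axes in case frame:
 [[-0.004 -1.    -0.003]
 [-0.    -0.003  1.   ]
 [-1.     0.004 -0.   ]]
shift [-1.4  0.3 18.5] turn [ 0.003  -0.0003 -0.0036]
```

View pics/s11.png

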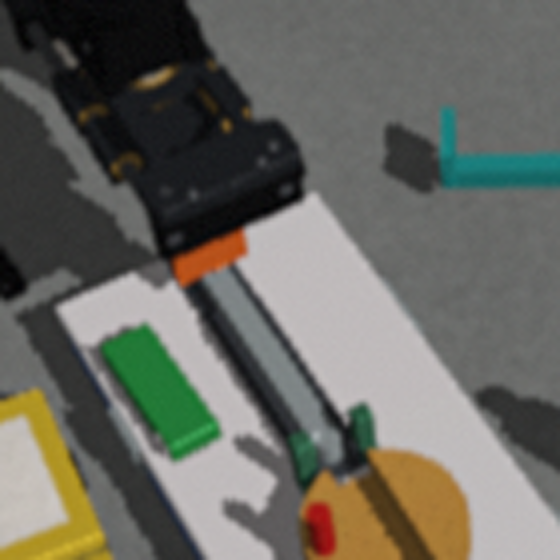

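```bash
python3 -m pendant '[[0,[0,0,7],[0,0,0]],[0,[0,0,12],[0,0,0]],[0,[0,0,16],[0,0,0]],[0,[0,0,20],[0,0,0]],[0,[0,0,24],[0,0,0]],[0,[0,0,29],[0,0,0]],[0,[0,0,34],[0,0,0]],[0,[0,0,38],[0,0,0]],[0,[0,0,38],[0,0,0]]]'
python3 -c "
from h import *
report();
c=optics.read_camera('scene');cv2.imwrite('pics/s12.png',cv2.resize(c['image'][140:300,170:330],None,fx=3.7,fy=3.7,interpolation=cv2.INTER_CUBIC))"
```

```text
time_s: 18.15
tool_pos: [0.5361, -0.1608, 0.0631]
tool_rot: [-16.3, 90.0, 55.4]
force: [0.1, 0.6, -0.2]
grip_width: 0.0007
t 18.15 tcp [ 0.5361 -0.1608  0.0631] tip loc [   1.6 -186.2    6.1] force loc [-0.1  0.6 -0.2] grip 0.7
tool axes in case frame:
 [[ 0.    -1.    -0.001]
 [ 0.001 -0.001  1.   ]
 [-1.    -0.     0.001]]
```

View pics/s12.png

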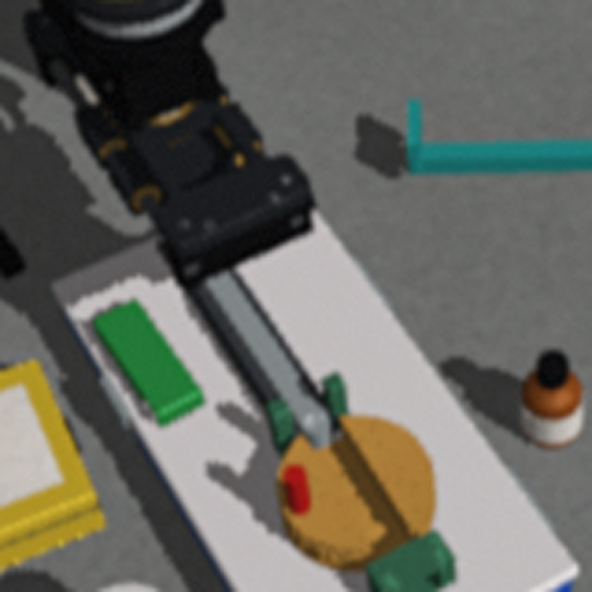

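The bar is moving: its nose is at the slot mouth, zoom (318,432). I'll keep pushing.

```bash
python3 -m pendant '[[0,[0,1,5],[0,0,0]],[0,[0,1,10],[0,0,0]],[0,[0,1,15],[0,0,0]],[0,[0,1,20],[0,0,0]],[0,[0,1,25],[0,0,0]],[0,[0,1,30],[0,0,0]],[0,[0,1,30],[0,0,0]]]'
python3 -c "
from h import *
report();
c=optics.read_camera('scene');cv2.imwrite('pics/s13.png',cv2.resize(c['image'][160:310,180:330],None,fx=3.7,fy=3.7,interpolation=cv2.INTER_CUBIC))"
```

```text
time_s: 18.78
tool_pos: [0.5447, -0.1312, 0.0629]
tool_rot: [13.9, 89.9, 85.6]
force: [-0.2, 0.6, 0.4]
grip_width: 0.0004
t 18.78 tcp [ 0.5447 -0.1312  0.0629] tip loc [   0.4 -155.3    5.9] force loc [-0.4  0.5  0.4] grip 0.4
tool axes in case frame:
 [[-0.    -1.    -0.002]
 [ 0.001 -0.002  1.   ]
 [-1.     0.     0.001]]
```

View pics/s13.png

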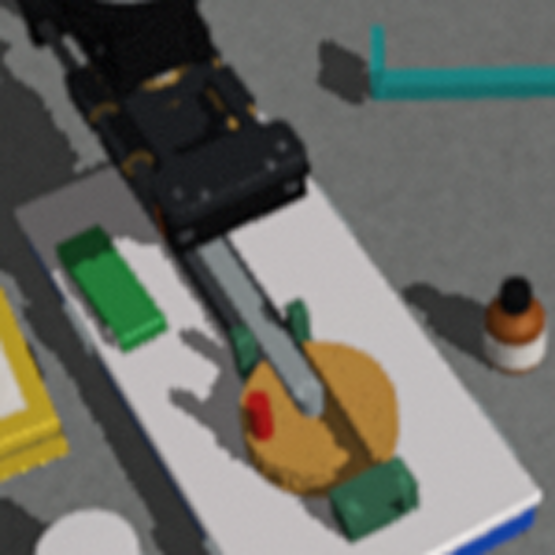

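The nose is inside the slot, at the disc's middle (310,400).

```bash
python3 -m pendant '[[0,[0,0,6],[0,0,0]],[0,[0,0,12],[0,0,0]],[0,[0,0,18],[0,0,0]],[0,[0,0,24],[0,0,0]],[0,[0,0,30],[0,0,0]],[0,[0,0,36],[0,0,0]],[0,[0,0,42],[0,0,0]],[0,[0,0,48],[0,0,0]],[0,[0,0,54],[0,0,0]],[0,[0,0,54],[0,0,0]]]'
python3 -c "
from h import *
report();
c=optics.read_camera('scene');cv2.imwrite('pics/s14.png',cv2.resize(c['image'][160:310,180:330],None,fx=3.7,fy=3.7,interpolation=cv2.INTER_CUBIC))"
```

```text
time_s: 19.67
tool_pos: [0.562, -0.0799, 0.0632]
tool_rot: [-12.7, 89.9, 59.0]
force: [-0.5, 0.1, -1.0]
grip_width: 0.0005
t 19.67 tcp [ 0.562  -0.0799  0.0632] tip loc [   0.6 -101.2    6.2] force loc [-0.5 -0.1 -1. ] grip 0.5
tool axes in case frame:
 [[ 0.    -1.    -0.002]
 [ 0.001 -0.002  1.   ]
 [-1.    -0.     0.001]]
```

View pics/s14.png

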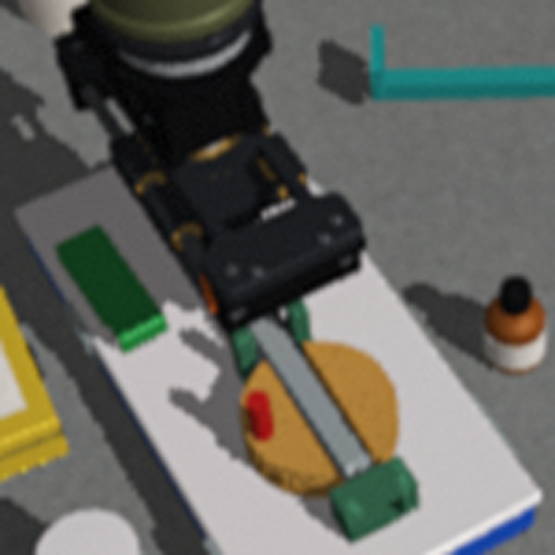

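The nose is at the keeper's mouth, zoom (350,470), with about 29 mm to go.

```bash
python3 -m pendant '[[0,[0,0,5],[0,0,0]],[0,[0,0,10],[0,0,0]],[0,[0,0,14],[0,0,0]],[0,[0,0,18],[0,0,0]],[0,[0,0,22],[0,0,0]],[0,[0,0,24],[0,0,0]],[0,[0,0,26],[0,0,0]],[0,[0,0,26],[0,0,0]]]'
python3 -m pendant '[[0,[0,0,1],[0,0,0]],[0,[0,0,2],[0,0,0]],[0,[0,0,2],[0,0,0]]]'
python3 -m pendant '[[0,[0,0,1],[0,0,0]],[0,[0,0,2],[0,0,0]],[0,[0,0,2],[0,0,0]]]'
python3 -c "
from h import *
report();
c=optics.read_camera('scene');cv2.imwrite('pics/s15.png',cv2.resize(c['image'][190:320,200:330],None,fx=4.5,fy=4.5,interpolation=cv2.INTER_CUBIC))"
```

```text
time_s: 20.38
tool_pos: [0.5696, -0.0564, 0.063]
tool_rot: [13.3, 90.0, 84.9]
force: [-0.0, 1.3, -0.2]
grip_width: 0.0005
time_s: 20.63
tool_pos: [0.5701, -0.0554, 0.0631]
tool_rot: [-84.4, 90.0, -12.8]
force: [-0.5, -0.4, -0.3]
grip_width: 0.0006
time_s: 20.88
tool_pos: [0.5703, -0.0548, 0.0631]
tool_rot: [170.5, 89.9, -118.0]
force: [-2.1, -3.1, 1.3]
grip_width: 0.0005
t 20.88 tcp [ 0.5703 -0.0548  0.0631] tip loc [  0.5 -74.8   6.1] force loc [-1.  -3.6  1.3] grip 0.5
tool axes in case frame:
 [[-0.    -1.     0.001]
 [-0.002  0.001  1.   ]
 [-1.     0.    -0.002]]
```

View pics/s15.png

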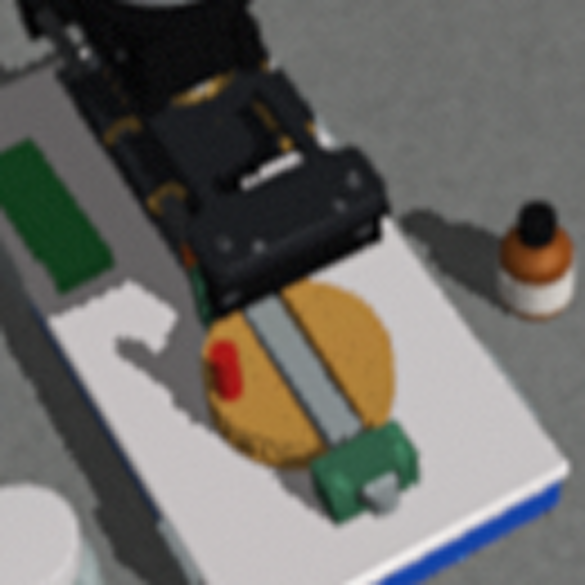

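```bash
python3 -m pendant '[[0,[0,0,1],[0,0,0]],[0,[0,0,2],[0,0,0]],[0,[0,0,2],[0,0,0]]]'
python3 -m pendant '[[0,[0,0,1],[0,0,0]],[0,[0,0,2],[0,0,0]],[0,[0,0,2],[0,0,0]]]'
python3 -c "
from h import *
report()"
```

```text
time_s: 21.18
tool_pos: [0.5703, -0.0548, 0.0631]
tool_rot: [170.0, 89.8, -118.6]
force: [-3.3, -6.9, 2.7]
grip_width: 0.0007
time_s: 21.43
tool_pos: [0.5703, -0.0547, 0.0631]
tool_rot: [169.9, 89.6, -118.7]
force: [-4.5, -10.9, 4.7]
grip_width: 0.0004
t 21.43 tcp [ 0.5703 -0.0547  0.0631] tip loc [  0.5 -74.8   6.1] force loc [ -0.8 -11.7   4.7] grip 0.4
tool axes in case frame:
 [[-0.001 -1.     0.003]
 [-0.006  0.003  1.   ]
 [-1.     0.001 -0.006]]
```

The bar is firmly against the stops: 11.7 N and no further movement. I'll back off gently, lift clear and check.

```bash
python3 -m pendant '[[0,[0,0,-5],[0,0,0]],[0,[0,0,-10],[0,0,0]],[0,[0,0,-20],[0,0,0]],[0,[-30,0,-30],[0,0,0]],[0,[-70,0,-40],[0,0,0]],[0,[-80,0,-80],[0,0,0]],[0,[-80,0,-120],[0,0,0]],[0,[-80,0,-160],[0,0,0]],[0,[-80,0,-200],[0,0,0]],[0,[-80,0,-200],[0,0,0]]]'
python3 -c "
from h import *
report()
T={n:optics.read_camera(n) for n in('top','scene')}
peg(T)
for n,c in T.items():
  y,x=(180,180) if n=='scene' else (130,270)
  cv2.imwrite('pics/%s16.png'%n,cv2.resize(c['image'][y:y+150,x:x+150],None,fx=4,fy=4,interpolation=cv2.INTER_CUBIC))
for n,c in T.items():
  k=models.landmark_of(n,'bar_nose'); print([(d['centre'][1]*640,d['centre'][0]*480,w2loc(at_z(c,d['centre'][1]*640,d['centre'][0]*480,.052)).round(1),round(d['confidence'],2)) for d in k])"
```

```text
time_s: 22.27
tool_pos: [0.5047, -0.2491, 0.1441]
tool_rot: [-152.4, 89.7, -81.5]
force: [-1.3, -1.5, 0.3]
grip_width: 0.0001
t 22.27 tcp [ 0.5047 -0.2491  0.1441] tip loc [-2.000e-01 -2.799e+02  8.710e+01] force loc [-0.7 -1.8  0.3] grip 0.1
tool axes in case frame:
 [[ 0.002 -1.     0.012]
 [-0.004  0.012  1.   ]
 [-1.    -0.002 -0.004]]
top peg px [321.  170.9] 20 angle -0.015 err px 0.37
scene peg px [249.7 271.7] 54 angle -0.105 err px 0.86
[(348.22400000000005, 342.096, array([-277.3, -151.3,   12. ]), 0.6), (281.728, 178.99200000000002, array([-1.6, 73. , 12. ]), 0.58)]
[(283.392, 303.59999999999997, array([ 6.8, 72.7, 12. ]), 0.95), (340.608, 180.28799999999998, array([-252.4, -124.2,   12. ]), 0.75), (324.288, 119.712, array([-332.2, -312.6,   12. ]), 0.57)]
```

View pics/scene16.png

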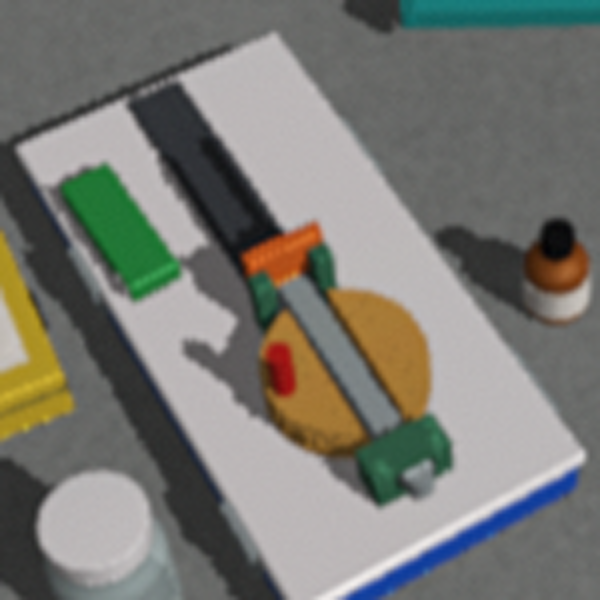

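View pics/top16.png

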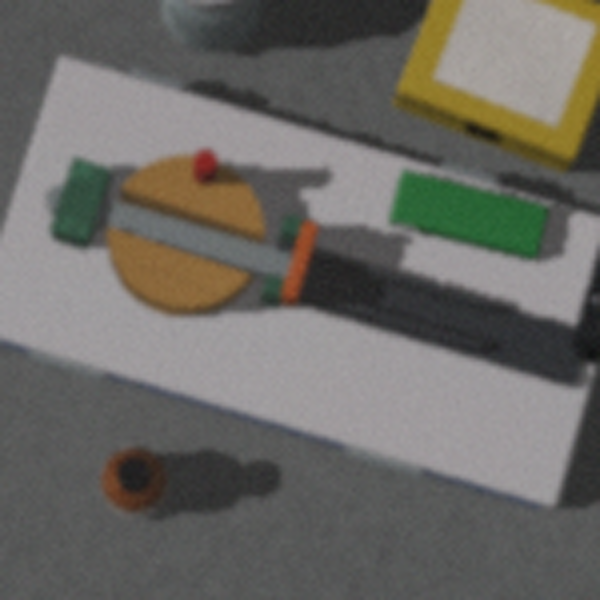

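The plate sits against both green posts at scene zoom (285,250), and the nose shows beyond the keeper at (418,480). The robot is clear, so I'll hand the job in.

```bash
python3 -m pendant '[[0,[0,0,0],[0,0,0]],[0,[0,0,0],[0,0,0]]]'; python3 -c "
from h import *
print(env.sign_off())"
```

```text
time_s: 22.63
tool_pos: [0.5096, -0.2375, 0.1429]
tool_rot: [11.0, 90.0, 82.7]
force: [-0.4, -1.0, -0.0]
grip_width: 0.0003
the job is handed in; nothing more can be done
None
```

The case is locked. I turned the disc by its red peg to line up the slot, then pushed the bar by its orange plate through the slot and the keeper to the stops. I handed in at about 22.6 s of the 48 s allowed, with the arm clear of everything.

**Bar:** it stopped moving under 11.7 N. In the last pictures the plate sits against both green posts. The nose shows past the keeper at y ≈ 73 mm, where home is 74 mm. The mailer, bottle, slide box and jar look unmoved.

**Disc angle:** the two cameras disagree a little. The top camera gives about -0.02 rad (slot edges about -0.03), and the scene camera about -0.1, but it read about 0.07 low throughout. The bar entered freely, so I took the top camera's value.

**Finger height:** closed, the fingertips seem to stand about 20 mm higher than `env.tip_reach` implies. I found this from contact, not from a direct look.
- **First pushes:** they pressed down on the peg's top with about 7 N and dragged it round by friction, not from the side. One pass then went over the peg without moving it.
- **Last push:** I lowered the fingers and finished turning the disc with a proper push on the peg's side.

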